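# Set the bearing sleeve at the top of the rolling-test incline

## Robot

A 6-joint arm with a two-finger parallel gripper is mounted at the origin on a cart in front of the work surface, level with it; the furniture and walls round the work are solid. World frame = base frame: x ahead of the robot, y to its left, z up, the work surface at z = 0. Lengths are in m, angles in degrees, forces in N, time in s.
With the tool pointing down it reaches from about 0.35 to 0.875 m from the base axis. Payload 4.2 kg.
Tool frame: the origin (TCP) lies at the very end of the fingers, on their centre line; the grasp point (between the pads) lies r.pinch_z behind it (r.pinch_z is the distance from the TCP to the grasp point, in m); y points along the fingers, z is the direction in which the jaws open and shut, and the axes are right-handed (so a half turn about y gives the same grasp; the last joint's range is limited). The gripper opens to 87 mm and grips with 3 to 60 N. Pads are 19 mm wide; open, the fingers measure 117 mm over their backs; the gripper's body (75 mm by 190 mm) begins 51 mm behind the grasp point.
Start: joints at [88.155, 22.042, 0.453, 0, -68.411, -14.817], TCP at [0.179, 0.599, 0.223] pointing down, gripper open.
Joint ranges: [-179.83, 179.83], [-69.29, 118.12], [-61.27, 80.66], [-181.25, 117.63], [-171.15, -9.14], [-177.46, 177.46]. Speed limits (degrees/s): [159.86, 159.86, 180, 180, 180, 180].

## Interface

Orientations are given as a 3x3 rotation matrix whose columns are the frame's x, y, z axes.
In Python, from station import sense, capture, camera_params, r gives the robot as it stands.
- The arm moves only by the tool move_arm, never from a script. Its argument "increments" is text: rows parted by semicolons, each of 7 numbers parted by spaces: the closure, from -1 (fully open) to 1 (shut), so that 0 is half open, then the shift along the tool's x, y, z in m, then the turn, a rotation vector about the tool's x, y, z in rad. In form: hand x y z wx wy wz; .... A call has 1 to 8 rows; each row is the pose to reach, as a shift and turn from the pose commanded when the call began, along the tool's axes at that moment; what a row does not reach only later rows make up. A row lasts 1/10 s, in which the tool goes at most 50 mm and 8.59 degrees, less where a joint would pass 70% of its speed; a pose out of reach is approached as far as the arm can. A call with a gripper value outside its range is refused whole. The fingers move at their own pace and stop on an object; the grip force is fixed at half the most. Time passes only in rows, so rows that repeat a pose let the fingers close. It gives the time, the measured TCP pose, the force and the opening at its end, in the units of the state.
- sense(): the state, without advancing time (a new reading comes with each control period).
- capture(name): name is "scene" or "top" or "wrist"; returns (picture, depth): 480x640x3 uint8, red, green, blue; 480x640 float32, m along the optical axis (not along the pixel's ray), 0 where there is no reading.
- camera_params(name): a dict with "fx", "fy", "cx", "cy" (pixels), "xyz" and "orientation" of the camera in the world. Camera axes: x right, y down, z forward; pixel columns grow to the right and rows downward; lengths in m; the calibration is good to about 2 mm. A picture is of the moment at which its call begins: read the wrist's pose just before it. camera_params takes no time and is no camera call; for the wrist camera it gives the pose at the moment of the call.
- r.finish_job(): hands the job in, once; it reports no verdict.
The state is a dict: "time_s": time; "joints": joint angles; "joint_velocities": joint speeds; "effort": joint torques, N m; "tcp_pos": TCP position; "ee_rot": TCP orientation; "wrist_force": force on the tool from outside, world axes, zero at the start; "moment": the same for the moment, N m; "gripper_width": opening from 0.0 (shut) to 1.0 (fully open).
Only numpy, scipy, OpenCV 4.12 (cv2) and the standard library are available. Lean on these libraries where they do the work, as an engineer would, in place of code of your own. Each camera call takes 0.05 s, during which the arm holds its last target.

## Task

Get the rolling test ready: with the fingertips, slowly push the bearing sleeve from the foot of the little incline up to its top, without picking it up or letting it run away or roll back down, until the sleeve has pressed the sprung start plate fully in. Push on the sleeve only, not on the plate by hand, and leave the things standing around where they are. Finish while still holding the sleeve up there against the pressed plate with the fingers.

Things in the scene. Friction and masses are not known exactly. Their poses are not given: they have to be found in the camera images.
- sleeve: bearing sleeve: bright steel cylinder, 44 mm diameter, 90 mm long, end faces recessed, 0.25 to 0.5 kg, loose, lying across the level foot of the rig, its axis 30 to 60 mm short of the fold line. Origin on its axis at mid length, 22 mm above what it lies on; y runs along its axis, x and z turn as it rolls. Polished (sliding friction about 0.25 on the rig); rolls freely, and back down when not held.
- ramp: the rig: fixed grey base plate, 360 x 116 x 12 mm, turned about the vertical. Origin at worktop height under the fold line where level foot and incline meet, midway across; x level towards the uphill end, y across, z up. Base x = -125 to 235 mm. Level foot: surface z = 12 mm, x = -118 to 0 mm, a 6 mm high lip at its outer end. Guides at y = +-49 to +-57 mm, 10 mm above foot and incline.
- incline: the rig's fixed inclined aluminium deck, 8 degrees steep, 98 mm wide between the 10 mm high guides. Origin on its surface at the fold line (12 mm above the worktop), midway across; x points up the slope along the surface, y across, z square to it. A dark upright bracket, 36 mm high, stands across its top end at x = 196 to 210 mm.
- plate_face (a point): centre of the downhill face of the start plate: grey plate 60 mm wide, 28 mm tall, across the top of the incline before the bracket. Face at incline x = 180 mm when out, 188 mm when fully in; this point is 22 mm above the deck. The sleeve touches it with its axis at incline x = 158 mm and has it fully in at 166 mm.
- start_plate (a joint): travel of the start plate in m: 0 = out, 0.008 = fully in against its end of travel. Spring-loaded: it begins to move at about 1.6 N, takes 4.8 N when fully in, and springs out again, pushing the sleeve back, when let go.
- jar: small clear jar with an orange screw cap, 41 mm wide, 53 mm tall, standing beside the rig near its foot; bystander, origin at the centre of its underside
- tape: roll of brown paper tape lying flat, 84 mm across, 18 mm tall, beside the rig on the robot's side; bystander, origin at the centre of its underside
- tube: clear sample tube with a green screw cap, 41 mm wide, 94 mm tall, standing beside the rig near its foot on the robot's side; bystander, origin at the centre of its underside
- dropper_bottle: white reagent bottle with cap, 50 mm wide, 100 mm tall, at the left; bystander, origin at the centre of its underside
- tip_box: blue pipette-tip box with clear lid, 90 x 116 x 66 mm, at the left; bystander, origin at the centre of its underside
- beaker: glass beaker, 88 mm wide, 100 mm tall, at the far right; bystander, origin at the centre of its underside
- rinse_bottle: white open bottle, 81 mm wide, 189 mm tall, at the left; bystander, origin at the centre of its underside
Things that resemble listed ones, but are neither listed nor needed, are in the scene too. Leave any blue look-alike of the sleeve alone.

How it is judged:
By the outcome, as a careful person would: the job done as asked, in the order asked, and still so for the second after the job is handed in, while the arm keeps its last pose, push and grip.
It also fails if it takes over 32 s, if anything falls off the work surface, if the arm or the gripper's body presses on something with over 40 N, if the wrist force passes 120 N, or if a joint passes its speed limit or range.

## Working session

There is one attempt and no reset: what is moved stays moved. The work goes in short steps, Python scripts to look and compute and a tool call to move; the robot and the scene stay as the last step left them, time stands still between calls to the robot, and variables do not carry over. Pictures are saved under pics/ and viewed, and the job is handed in when it is done.

Besides the shell and the picture viewer there is one more tool, called after "Request:" by a JSON object that holds its "op" and its "data". move_arm: Moves the arm, as the interface text tells. Its arguments: {"type":"object","properties":{"increments":{"type":"string"}},"required":["increments"]}

```bash
mkdir -p pics; ls
python3 - <<'E'
from station import sense,capture,camera_params,r
import cv2,numpy as np
s=sense();print(s['time_s'],s['tcp_pos'],np.round(s['ee_rot'],3).tolist(),s['gripper_width'],r.pinch_z)
for n in ('scene','top'):
    p=camera_params(n);print(n,p)
    im,d=capture(n);cv2.imwrite(f'pics/{n}0.png',im[:,:,::-1]);np.save(f'{n}0d.npy',d);np.save(f'{n}0.npy',im)
E
```

```text
pics
0.0 [0.1789863  0.59818489 0.2214553 ] [[-0.958, -0.001, -0.287], [0.287, -0.002, -0.958], [-0.0, -1.0, 0.002]] 0.9981626925609112 0.0187
scene {'fx': 527.3398662310256, 'fy': 527.3398662310256, 'cx': 322.3899483233158, 'cy': 236.8716302086323, 'xyz': array([-0.25370734, -0.43014283,  0.91476109]), 'orientation': array([[ 0.59636729, -0.516503  ,  0.61446782],
       [-0.80270773, -0.3861319 ,  0.45449142],
       [ 0.00251945, -0.76428189, -0.64487739]])}
top {'fx': 454.72462009993916, 'fy': 454.72462009993916, 'cx': 319.0054102890257, 'cy': 249.96906852051504, 'xyz': array([0.24192328, 0.17116273, 1.35588817]), 'orientation': array([[-1.28729413e-01, -9.64506463e-01,  2.30555898e-01],
       [-9.91679526e-01,  1.25360179e-01, -2.92667443e-02],
       [-6.74564659e-04, -2.32405054e-01, -9.72618854e-01]])}
```

View pics/scene0.png

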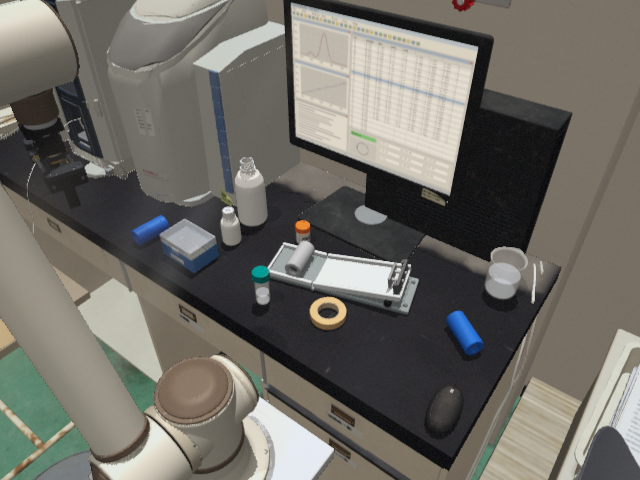

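View pics/top0.png

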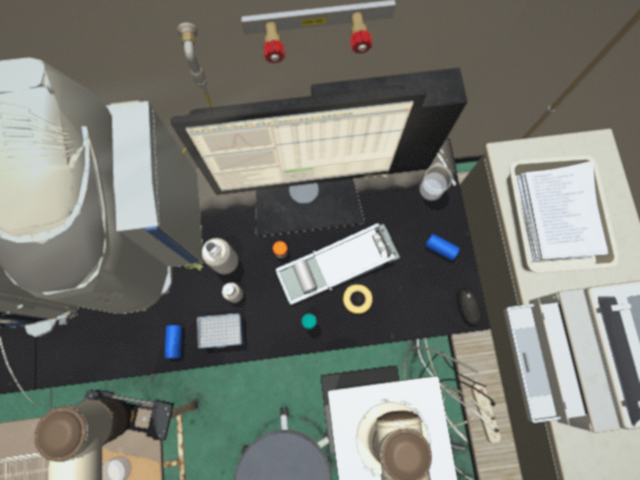

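The scene view shows the bright sleeve at (299,258) and the top view shows it at (306,276), lying on the foot at the rig's left end. Candidates that could be mistaken for it are the blue cylinders at scene (150,230) and (464,332), which are the look-alikes. The grey-steel one on the rig is the right choice. I'll check it in a close crop.

```bash
cat > h.py <<'E'
import numpy as np
from station import camera_params
def cloud(n,d):
    p=camera_params(n);v,u=np.mgrid[0:480,0:640]
    c=np.stack([(u-p['cx'])/p['fx']*d,(v-p['cy'])/p['fy']*d,d],-1)
    return c@np.array(p['orientation']).T+p['xyz']
def proj(n,P):
    p=camera_params(n);c=(np.atleast_2d(P)-p['xyz'])@np.array(p['orientation'])
    return np.c_[c[:,0]/c[:,2]*p['fx']+p['cx'],c[:,1]/c[:,2]*p['fy']+p['cy']]
def ray(n,u,v,z):
    p=camera_params(n);d=np.array(p['orientation'])@[(u-p['cx'])/p['fx'],(v-p['cy'])/p['fy'],1]
    o=np.array(p['xyz']);return o+d*(z-o[2])/d[2]
E
python3 - <<'E'
import numpy as np,cv2
from h import *
a=np.load('scene0.npy')[220:330,240:440];b=np.load('top0.npy')[215:315,260:410]
cv2.imwrite('pics/c1.png',cv2.resize(a,None,fx=4,fy=4,interpolation=cv2.INTER_CUBIC)[:,:,::-1])
cv2.imwrite('pics/c2.png',cv2.resize(b,None,fx=5,fy=5,interpolation=cv2.INTER_CUBIC)[:,:,::-1])
for n in('scene','top'):
    im=np.load(n+'0.npy');W=cloud(n,np.load(n+'0d.npy'))
    for z,pts in {'scene':[(299,250),(350,270),(270,330),(330,313)],'top':[(306,276),(345,256),(340,330),(385,257)]}.items():
        if z==n:
            for u,v in pts: print(n,u,v,W[v,u].round(3),im[v,u])
E
```

```text
scene 299 250 [0.488 0.189 0.059] [206 204 204]
scene 350 270 [0.533 0.068 0.026] [232 236 235]
scene 270 330 [0.289 0.115 0.002] [39 38 41]
scene 330 313 [ 0.411  0.039 -0.   ] [45 43 47]
top 306 276 [0.477 0.179 0.059] [228 229 227]
top 345 256 [0.529 0.056 0.024] [238 242 244]
top 340 330 [ 0.315  0.1   -0.001] [44 41 44]
top 385 257 [ 0.508 -0.06   0.036] [231 235 238]
```

View pics/c1.png

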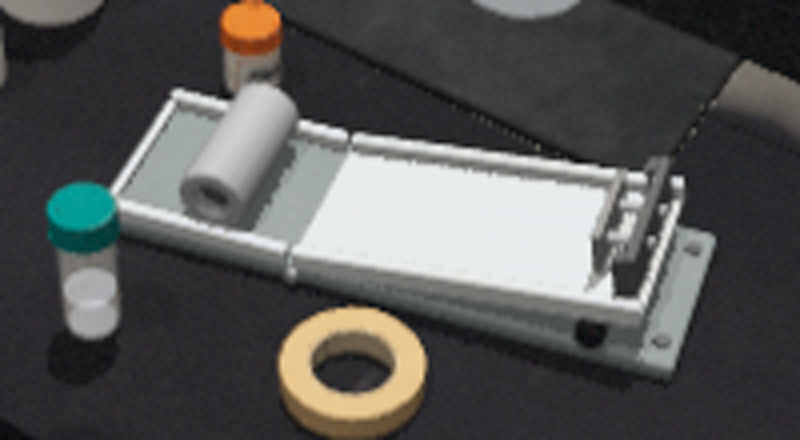

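View pics/c2.png

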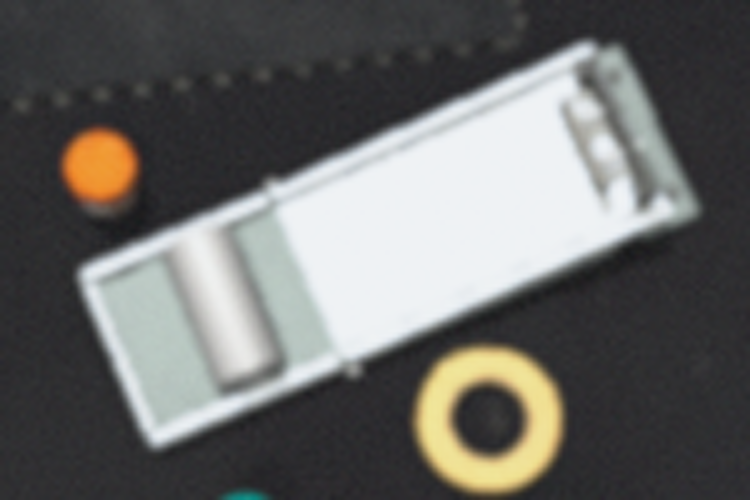

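Run:
```python
import numpy as np
from h import *
from scipy.optimize import least_squares
T=lambda x,y:((x+.5)/5-.5+260,(y+.5)/5-.5+215)
S=lambda x,y:((x+.5)/4-.5+240,(y+.5)/4-.5+220)
obs=[('top',T(620,45),(.235,.058,.012)),('top',T(698,213),(.235,-.058,.012)),
('top',T(80,270),(-.125,.057,.022)),('top',T(155,447),(-.125,-.057,.022)),
('top',T(280,207),(0,.049,.012)),('top',T(338,358),(0,-.049,.012)),
('scene',S(716,235),(.235,.058,.012)),('scene',S(672,365),(.235,-.058,.012)),
('scene',S(175,90),(-.125,.057,.022)),('scene',S(113,200),(-.125,-.057,.022)),('scene',S(348,152),(0,.049,.012))]
def res(p,full=False):
    c,s=np.cos(p[2]),np.sin(p[2]);o=[]
    for n,uv,L in obs:
        W=[p[0]+c*L[0]-s*L[1],p[1]+s*L[0]+c*L[1],L[2]]
        R=ray(n,*uv,L[2]); o+=[R[0]-W[0],R[1]-W[1]]
    return np.array(o)
f=least_squares(res,[.5,.12,-1.3],loss='soft_l1',f_scale=.004)
print(f.x,np.degrees(f.x[2]));print((res(f.x)*1e3).reshape(-1,2).round(1))
p=f.x;c,s=np.cos(p[2]),np.sin(p[2]);R=np.array([[c,-s],[s,c]])
np.save('rig.npy',p)
for n in('scene','top'):
    W=cloud(n,np.load(n+'0d.npy')).reshape(-1,3);L=np.c_[(W[:,:2]-p[:2])@R,W[:,2]]
    m=(abs(L[:,0])<.09)&(abs(L[:,1])<.06)&(L[:,2]>.042)&(L[:,2]<.07);q=L[m];print(n,m.sum(),q.min(0),q.max(0))
    t=q[q[:,2]>.05]; print('axis fit x=a*y+b',np.polyfit(t[:,1],t[:,0],1),t.mean(0))
    m=(L[:,0]>.02)&(L[:,0]<.15)&(abs(L[:,1])<.04)&(L[:,2]<.06);q=L[m];A=np.c_[q[:,:2],np.ones(len(q))];k=np.linalg.lstsq(A,q[:,2],rcond=None)[0];print('deck',k,'tan8',np.tan(np.radians(8)))
    # side guide edges of base
    for a,b in((.02,.2),(-.11,-.01)):
      m=(L[:,0]>a)&(L[:,0]<b)&(abs(L[:,1])<.075)&(L[:,2]>.008);q=L[m];print('y extents',q[:,1].min(),q[:,1].max())
```

```text
[ 0.49850599  0.13260026 -1.28597039] -73.68067574834943
[[-2.5 -0.7]
 [-2.   2.1]
 [ 0.  -1.6]
 [-1.4 -1.9]
 [-2.3 -3. ]
 [-4.3  2. ]
 [ 0.8  2.2]
 [ 4.1  4. ]
 [ 1.3 -1.1]
 [ 8.8 -4.8]
 [ 1.9  2.4]]
scene 463 [-0.07400873 -0.04785227  0.04203426] [-0.03193415  0.05092528  0.06224147]
axis fit x=a*y+b [ 0.01609784 -0.05175668] [-0.05180936 -0.00327242  0.05632988]
deck [0.14023899 0.00446801 0.01517312] tan8 0.14054083470239145
y extents -0.06431658282679324 0.06155432072355815
y extents -0.06200096493465935 0.06087217858568744
top 423 [-0.07354121 -0.04456244  0.04207251] [-0.03223247  0.04610551  0.06197867]
axis fit x=a*y+b [ 0.01638908 -0.053064  ] [-0.05305397  0.0006118   0.05463654]
deck [0.14078219 0.00223327 0.01255024] tan8 0.14054083470239145
y extents -0.06377740079389999 0.060446350990470354
y extents -0.06785766228381823 0.05807341239921137
```

Run:
```python
import numpy as np
from h import *
from station import sense
p=np.load('rig.npy');c,s=np.cos(p[2]),np.sin(p[2]);R=np.array([[c,-s],[s,c]])
L=lambda w:((np.array(w)[:2]-p[:2])@R).round(3)
for n,h,t,sc in [('jar',.053,(280,248.5),(303,228)),('tape',.018,(358,299),(328,313)),('tube',.094,(309,321),(261,273)),('dropper',.1,(232,288),(228,212)),('tipbox',.066,(220,331),(190,240)),('rinse',.189,(213,246),(246,162))]:
    a=ray('top',*t,h);b=ray('scene',*sc,h);print(n,a[:2].round(3),b[:2].round(3),'rig',L(a),L(b))
d=np.load('top0d.npy');W=cloud('top',d);x=L
m=(W[...,2]>.08)&(W[...,2]<.35)&(W[...,0]>.25)&(W[...,0]<.75)&(W[...,1]>-.15)&(W[...,1]<.5)
q=W[m];print('tall', len(q));
import cv2
n,lab,st,ce=cv2.connectedComponentsWithStats(m.astype('uint8'))
for i in range(1,n):
    if st[i,4]>8: w=W[lab==i];print(st[i],w.min(0).round(3),w.max(0).round(3))
def W2(rx,ry):return p[:2]+R@[rx,ry]
print('approach tcp',W2(-.095,0),'end',W2(.134*np.cos(np.radians(8)),0))
s=sense();Rt=np.array(s['ee_rot'])
tz=-np.array([-np.sin(p[2]),np.cos(p[2]),0]);ty=np.array([0,0,-1.]);tx=np.cross(ty,tz);Rg=np.c_[tx,ty,tz]
import cv2
print('turn',cv2.Rodrigues(Rt.T@Rg)[0].ravel());print('shift to wp',Rt.T@(np.r_[W2(-.095,0),.16]-s['tcp_pos']))
```

```text
jar [0.57  0.245] [0.566 0.239] rig [-0.088  0.1  ] [-0.083  0.095]
tape [0.397 0.036] [0.395 0.033] rig [ 0.064 -0.125] [ 0.066 -0.127]
tube [0.345 0.186] [0.346 0.183] rig [-0.095 -0.132] [-0.092 -0.132]
dropper [0.463 0.388] [0.458 0.394] rig [-0.255  0.037] [-0.262  0.034]
tipbox [0.352 0.437] [0.349 0.423] rig [-0.333 -0.055] [-0.321 -0.062]
rinse [0.565 0.413] [0.56  0.416] rig [-0.25   0.143] [-0.255  0.138]
tall 8464
[ 201  145  205   50 5281] [ 0.697 -0.101  0.171] [0.716 0.397 0.35 ]
[ 160  160   38  101 2200] [0.559 0.48  0.08 ] [0.75 0.5  0.35]
[203 238  31  31 695] [0.526 0.378 0.08 ] [0.604 0.454 0.192]
[223 284  13  12 112] [0.446 0.382 0.08 ] [0.476 0.413 0.105]
[302 313  15  15 165] [0.329 0.167 0.083] [0.368 0.205 0.1  ]
approach tcp [0.4718119  0.22377276] end [0.53579227 0.00525058]
turn [-0.00175731  0.99500924 -0.00105825]
shift to wp [-0.38790457  0.06214656  0.27460863]
```

Request:
{"op": "move_arm", "data": {"increments": "0 -0.016 0 0.011 0 0.04 0; 0 -0.047 0 0.033 0 0.12 0; 0 -0.085 0 0.06 0 0.22 0; 0 -0.128 0 0.09 0 0.33 0; 0 -0.17 0 0.121 0 0.44 0; 0 -0.213 0 0.151 0 0.55 0; 0 -0.256 0 0.181 0 0.66 0; 0 -0.29 0 0.206 0 0.76 0"}}

```text
time_s: 0.9
tcp_pos: [0.3977, 0.3168, 0.2226]
ee_rot: [[-0.492, -0.0, -0.87], [0.87, -0.0, -0.492], [-0.0, -1.0, 0.0]]
wrist_force: [1.0, 0.2, 0.1]
gripper_width: 0.51
```

```bash
cat > go.py <<'E'
import numpy as np,sys,cv2
from station import sense
def plan(rx,ry,z):
    p=np.load('rig.npy');c,s=np.cos(p[2]),np.sin(p[2]);R=np.array([[c,-s],[s,c]])
    S=sense();Rt=np.array(S['ee_rot']);tz=-np.array([-s,c,0]);ty=np.array([0,0,-1.]);Rg=np.c_[np.cross(ty,tz),ty,tz]
    print(S['time_s'],'rig pos',((S['tcp_pos'][:2]-p[:2])@R).round(4),S['tcp_pos'][2].round(4),'F',np.round(S['wrist_force'],2),'w',S['gripper_width'],'vel',np.abs(S['joint_velocities']).max())
    print('turn',cv2.Rodrigues(Rt.T@Rg)[0].ravel().round(4),'shift',(Rt.T@(np.r_[p[:2]+R@[rx,ry],z]-S['tcp_pos'])).round(4))
plan(*map(float,sys.argv[1:]))
E
python3 go.py -.093 0 .12
```

```text
0.9 rig pos [-0.2051 -0.045 ] 0.2226 F [1.02 0.21 0.05] w 0.5098125872968453 vel 54.69360656456867
turn [-1.000e-04  2.298e-01 -0.000e+00] shift [-0.1194  0.1026 -0.0183]
```

Request:
{"op": "move_arm", "data": {"increments": "0 -0.03 0.01 -0.005 0 0.08 0; 0 -0.06 0.025 -0.009 0 0.16 0; 0 -0.09 0.045 -0.014 0 0.23 0; 0 -0.11 0.065 -0.017 0 0.23 0; 0 -0.119 0.085 -0.018 0 0.23 0; 0 -0.119 0.1 -0.018 0 0.23 0; 0 -0.119 0.103 -0.018 0 0.23 0; 0 -0.119 0.103 -0.018 0 0.23 0"}}

```text
time_s: 1.7
tcp_pos: [0.4714, 0.2246, 0.1194]
ee_rot: [[-0.285, -0.001, -0.958], [0.958, -0.001, -0.285], [-0.001, -1.0, 0.001]]
wrist_force: [0.2, -0.2, 0.3]
gripper_width: 0.499
```

```bash
python3 go.py -.093 0 .024
python3 - <<'E'
from station import capture
import cv2,numpy as np
for n in('scene','wrist'):
    im,d=capture(n);np.save(n+'1.npy',im);np.save(n+'1d.npy',d)
    if n=='scene': im=cv2.resize(im[170:330,220:440],None,fx=3.5,fy=3.5,interpolation=2)
    cv2.imwrite(f'pics/{n}1.png',im[:,:,::-1])
E
```

```text
1.7 rig pos [-0.0959 -0.0002] 0.1194 F [ 0.23 -0.23  0.35] w 0.4992717165859246 vel 1.487238008987378
turn [-0.001   0.0044 -0.0006] shift [-0.0028  0.0954 -0.0002]
```

View pics/scene1.png

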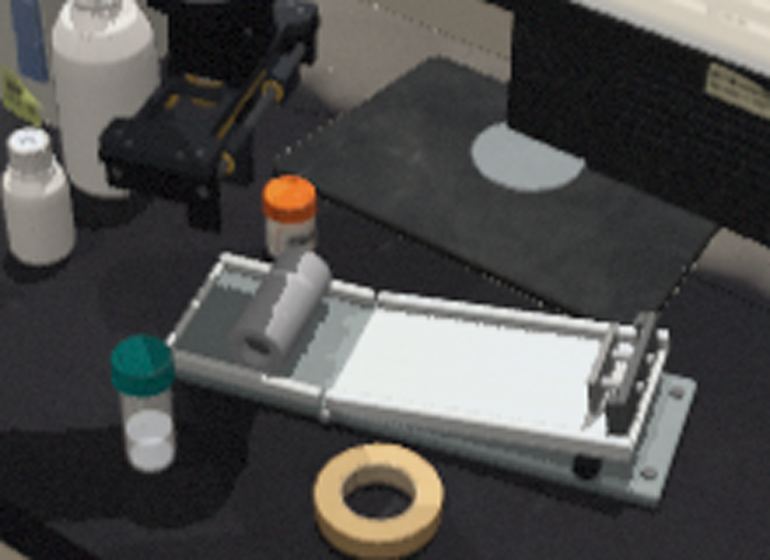

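View pics/wrist1.png

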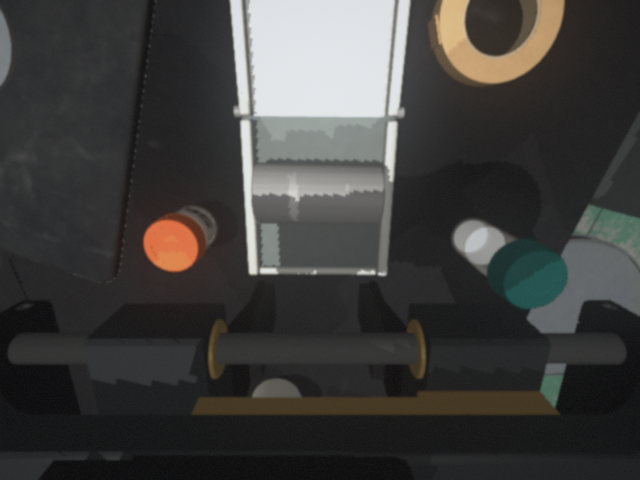

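Run:
```python
import numpy as np
from h import *
p=np.load('rig.npy');c,s=np.cos(p[2]),np.sin(p[2]);R=np.array([[c,-s],[s,c]])
L=lambda w:((np.array(w)[:2]-p[:2])@R).round(4)
for n,u,v,z in[('fold',256,117,.012),('fold',388,117,.012),('guide',236,112,.022),('guide',404,112,.022),('lip out',250,273,.018),('lip out',387,273,.018),('sleeve end',253,180,.045),('sleeve end',386,180,.045)]:print(n,L(ray('wrist',u,v,z)))
W=cloud('wrist',np.load('wrist1d.npy')).reshape(-1,3);l=np.c_[(W[:,:2]-p[:2])@R,W[:,2]]
m=(l[:,2]>.05)&(l[:,2]<.07)&(abs(l[:,1])<.05)&(abs(l[:,0])<.1);q=l[m];print(m.sum(),q.mean(0),q.min(0),q.max(0),np.polyfit(q[:,1],q[:,0],1))
m=(l[:,0]>-.03)&(l[:,0]<-.01)&(abs(l[:,1])<.04);print('foot z',np.median(l[m,2]))
```

```text
fold [-0.0007  0.0472]
fold [-0.0002 -0.0506]
guide [0.0022 0.0596]
guide [ 0.0028 -0.0598]
lip out [-0.1232  0.0572]
lip out [-0.1225 -0.0569]
sleeve end [-0.0426  0.0457]
sleeve end [-0.0422 -0.0456]
5502 [-0.05322226  0.00140778  0.05361125] [-0.06995704 -0.04368524  0.05000162] [-0.03787184  0.04645885  0.05751033] [ 0.01219147 -0.05323943]
foot z 0.011986247289371754
```

Request:
{"op": "move_arm", "data": {"increments": "0 0 0.015 0 0 0.004 0; 0 0.001 0.04 0 0 0.004 0; 0 0.001 0.06 0 0 0.004 0; 0 0.001 0.078 0 0 0.004 0; 0 0.001 0.088 0 0 0.004 0; 0 0.001 0.093 0 0 0.004 0; 0 0.001 0.093 0 0 0.004 0"}}

```text
time_s: 2.5
tcp_pos: [0.4715, 0.2265, 0.0267]
ee_rot: [[-0.282, 0.0, -0.959], [0.959, 0.0, -0.282], [0.0, -1.0, -0.0]]
wrist_force: [-0.9, -0.7, 0.0]
gripper_width: 0.498
```

```bash
python3 go.py -.093 0 .026
```

```text
2.5 rig pos [-0.0977  0.0005] 0.0267 F [-0.88 -0.71  0.03] w 0.49803035199546003 vel 0.907954340029122
turn [0.0002 0.0015 0.    ] shift [-0.0047  0.0007  0.0005]
```

Request:
{"op": "move_arm", "data": {"increments": "0 -0.001 0 0 0 0 0; 0 -0.003 0 0 0 0 0; 0 -0.005 0 0 0 0 0; 0 -0.007 0 0 0 0 0; 0 -0.0085 0 0 0 0 0; 0 -0.01 0 0 0 0 0; 0 -0.0115 0 0 0 0 0; 0 -0.013 0 0 0 0 0"}}

```text
time_s: 3.3
tcp_pos: [0.4751, 0.2136, 0.0265]
ee_rot: [[-0.282, -0.0, -0.959], [0.959, -0.0, -0.282], [-0.0, -1.0, 0.0]]
wrist_force: [-0.4, 0.2, 0.4]
gripper_width: 0.502
```

```bash
python3 go.py -.07 0 .026
```

```text
3.3 rig pos [-0.0843  0.0003] 0.0265 F [-0.39  0.23  0.37] w 0.5021150153043 vel 1.5887710460367896
turn [-0.      0.0011 -0.    ] shift [-0.0143  0.0005  0.0003]
```

Request:
{"op": "move_arm", "data": {"increments": "0 -0.0015 0 0 0 0 0; 0 -0.003 0 0 0 0 0; 0 -0.0045 0 0 0 0 0; 0 -0.006 0 0 0 0 0; 0 -0.0075 0 0 0 0 0; 0 -0.009 0 0 0 0 0; 0 -0.0105 0 0 0 0 0; 0 -0.012 0 0 0 0 0"}}

```text
time_s: 4.1
tcp_pos: [0.4785, 0.2021, 0.0266]
ee_rot: [[-0.282, 0.0, -0.959], [0.959, 0.0, -0.282], [-0.0, -1.0, -0.0]]
wrist_force: [0.0, -0.0, 0.1]
gripper_width: 0.498
```

```bash
cat > look.py <<'E'
import sys,numpy as np,cv2
from h import *
from station import capture
p=np.load('rig.npy');c,s=np.cos(p[2]),np.sin(p[2]);R=np.array([[c,-s],[s,c]])
P=camera_params('wrist')
im,d=capture('wrist');W=cloud('wrist',d).reshape(-1,3);l=np.c_[(W[:,:2]-p[:2])@R,W[:,2]]
dz=l[:,2]-.012-np.maximum(l[:,0],0)*np.tan(np.radians(8))
m=(dz>.034)&(dz<.05)&(abs(l[:,1])<.048)&(l[:,0]<.168)&(l[:,0]>-.1);q=l[m]
if len(q): print(len(q),'sleeve top mean',q.mean(0).round(4),'x range',q[:,0].min().round(4),q[:,0].max().round(4),'y',q[:,1].min().round(4),q[:,1].max().round(4),'slope',np.polyfit(q[:,1],q[:,0],1).round(4))
cv2.imwrite(f'pics/{sys.argv[1]}.png',im[:,:,::-1])
E
python3 go.py -.07 0 .026; python3 look.py w2
```

```text
4.1 rig pos [-0.0724  0.0003] 0.0266 F [ 0.01 -0.02  0.1 ] w 0.4983155570709843 vel 1.4595629238625776
turn [ 0.      0.0012 -0.    ] shift [-0.0024  0.0006  0.0003]
16961 sleeve top mean [-0.0362  0.0008  0.0525] x range -0.076 -0.0183 y -0.0446 0.0459 slope [ 0.0087 -0.0362]
```

View pics/w2.png

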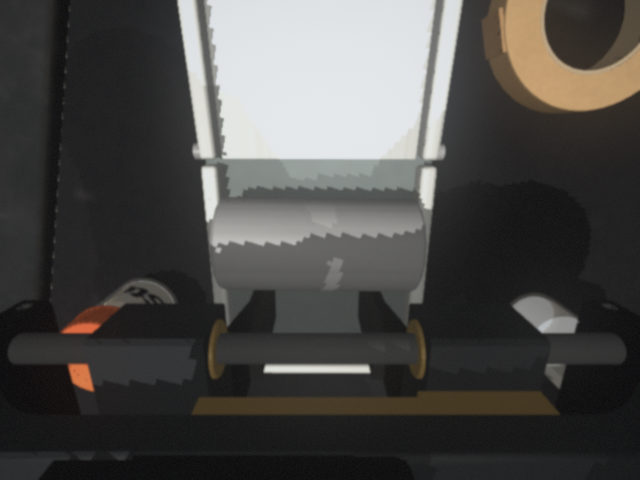

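Request:
{"op": "move_arm", "data": {"increments": "0 -0.0015 0 0 0 0 0; 0 -0.003 0 0 0 0 0; 0 -0.0045 0 0 0 0 0; 0 -0.006 0 0 0 0 0; 0 -0.0075 0 0 0 0 0; 0 -0.009 0 0 0 0 0; 0 -0.0105 0 0 0 0 0; 0 -0.012 0 0 0 0 0"}}

```text
time_s: 4.95
tcp_pos: [0.4818, 0.1906, 0.0265]
ee_rot: [[-0.282, -0.0, -0.959], [0.959, -0.0, -0.282], [-0.0, -1.0, 0.0]]
wrist_force: [1.1, 0.1, 0.3]
gripper_width: 0.502
```

```bash
python3 go.py -.034 0 .026; python3 look.py w3
```

```text
4.95 rig pos [-0.0603  0.0003] 0.0265 F [1.13 0.08 0.29] w 0.5020443530037492 vel 1.760817856916681
turn [-0.0001  0.0012 -0.    ] shift [-0.0263  0.0005  0.0003]
17047 sleeve top mean [-0.0241  0.0006  0.0525] x range -0.0639 -0.0062 y -0.0448 0.0458 slope [ 0.0077 -0.0241]
```

Request:
{"op": "move_arm", "data": {"increments": "0 -0.0015 0 0 0 0 0; 0 -0.0033 0 0 0 0 0; 0 -0.0052 0 0 0 0 0; 0 -0.0071 0 0 0 0 0; 0 -0.009 0 0 0 0 0; 0 -0.011 0 0 0 0 0; 0 -0.013 0 0 0 0 0; 0 -0.015 0 0 0 0 0"}}

```text
time_s: 5.8
tcp_pos: [0.4861, 0.1762, 0.0266]
ee_rot: [[-0.282, -0.0, -0.959], [0.959, -0.0, -0.282], [-0.0, -1.0, 0.0]]
wrist_force: [0.8, -0.0, -0.2]
gripper_width: 0.5
```

```bash
python3 go.py -.0375 0 .026
```

```text
5.8 rig pos [-0.0453  0.0003] 0.0266 F [ 0.76 -0.04 -0.21] w 0.49998328531899694 vel 2.1670194843611728
turn [-0.      0.0012 -0.    ] shift [-0.0078  0.0006  0.0003]
```

Request:
{"op": "move_arm", "data": {"increments": "0 -0.002 0 0 0 0 0; 0 -0.004 0 0 0 0 0; 0 -0.006 0 0 0 0 0; 0 -0.008 0 0 0 0 0; 0 -0.01 -0.0003 0 0 0 0; 0 -0.012 -0.0006 0 0 0 0; 0 -0.014 -0.0008 0 0 0 0; 0 -0.016 -0.0011 0 0 0 0"}}

```text
time_s: 6.6
tcp_pos: [0.4908, 0.1611, 0.0278]
ee_rot: [[-0.282, 0.001, -0.959], [0.959, 0.0, -0.282], [0.0, -1.0, -0.001]]
wrist_force: [-0.4, 0.4, 0.6]
gripper_width: 0.499
```

```bash
python3 go.py -.0375 0 .026;python3 look.py w4
```

```text
6.6 rig pos [-0.0295  0.0006] 0.0278 F [-0.39  0.38  0.61] w 0.4993241584682025 vel 2.2524104519980988
turn [0.0006 0.0013 0.0002] shift [0.008  0.0018 0.0006]
15860 sleeve top mean [0.0053 0.0003 0.0537] x range -0.0345 0.0226 y -0.0451 0.0455 slope [-0.001   0.0053]
```

View pics/w4.png

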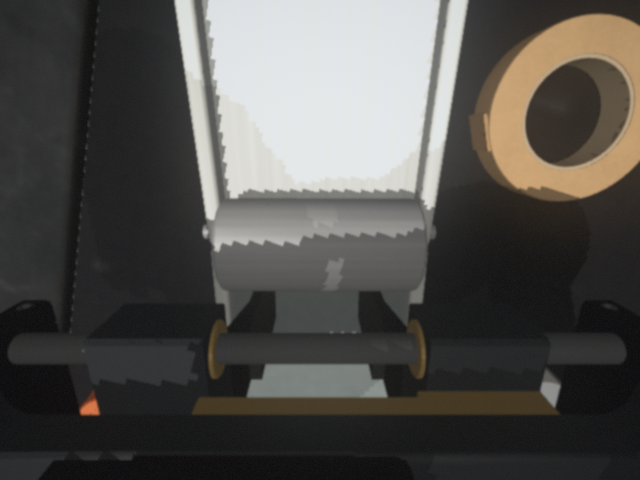

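Request:
{"op": "move_arm", "data": {"increments": "0 -0.0022 -0.0003 0 0 0 0; 0 -0.0045 -0.0006 0 0 0 0; 0 -0.007 -0.001 0 0 0 0; 0 -0.0095 -0.0013 0 0 0 0; 0 -0.012 -0.0017 0 0 0 0; 0 -0.0145 -0.002 0 0 0 0; 0 -0.017 -0.0024 0 0 0 0; 0 -0.0195 -0.0027 0 0 0 0"}}

```text
time_s: 7.45
tcp_pos: [0.4961, 0.142, 0.0304]
ee_rot: [[-0.282, -0.0, -0.959], [0.959, -0.0, -0.282], [-0.0, -1.0, 0.0]]
wrist_force: [-0.5, 1.6, 0.6]
gripper_width: 0.499
```

Request:
{"op": "move_arm", "data": {"increments": "0 -0.0025 -0.0004 0 0 0 0; 0 -0.005 -0.0007 0 0 0 0; 0 -0.0075 -0.0011 0 0 0 0; 0 -0.01 -0.0014 0 0 0 0; 0 -0.0125 -0.0018 0 0 0 0; 0 -0.015 -0.0021 0 0 0 0; 0 -0.0175 -0.0025 0 0 0 0; 0 -0.02 -0.0028 0 0 0 0"}}

```text
time_s: 8.25
tcp_pos: [0.5017, 0.1229, 0.0332]
ee_rot: [[-0.282, -0.0, -0.959], [0.959, 0.0, -0.282], [0.0, -1.0, 0.0]]
wrist_force: [-0.7, 1.7, 0.7]
gripper_width: 0.5
```

```bash
python3 go.py .126 0 .05;python3 look.py w5
```

```text
8.25 rig pos [0.0102 0.0004] 0.0332 F [-0.7   1.72  0.68] w 0.49956184930752096 vel 2.8390495562704396
turn [-0.      0.0011  0.    ] shift [-0.1158 -0.0168  0.0005]
16198 sleeve top mean [0.0447 0.0005 0.059 ] x range 0.0034 0.0624 y -0.0449 0.0457 slope [-0.0032  0.0447]
```

View pics/w5.png

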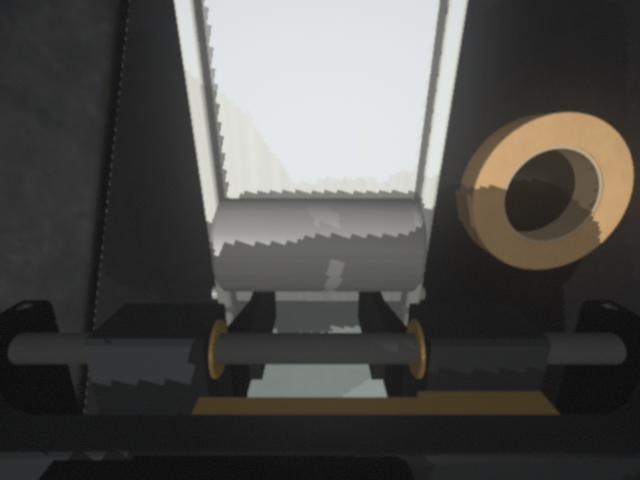

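Request:
{"op": "move_arm", "data": {"increments": "0 -0.0025 -0.0003 0 0 0 0; 0 -0.005 -0.0006 0 0 0 0; 0 -0.0075 -0.001 0 0 0 0; 0 -0.01 -0.0013 0 0 0 0; 0 -0.0125 -0.0017 0 0 0 0; 0 -0.015 -0.002 0 0 0 0; 0 -0.0175 -0.0024 0 0 0 0; 0 -0.02 -0.0027 0 0 0 0"}}

```text
time_s: 9.1
tcp_pos: [0.5074, 0.1037, 0.0359]
ee_rot: [[-0.282, -0.0, -0.959], [0.959, 0.0, -0.282], [0.0, -1.0, 0.0]]
wrist_force: [-1.1, 1.7, 1.3]
gripper_width: 0.499
```

Request:
{"op": "move_arm", "data": {"increments": "0 -0.0025 -0.0003 0 0 0 0; 0 -0.005 -0.0006 0 0 0 0; 0 -0.0075 -0.001 0 0 0 0; 0 -0.01 -0.0013 0 0 0 0; 0 -0.0125 -0.0017 0 0 0 0; 0 -0.015 -0.002 0 0 0 0; 0 -0.0175 -0.0024 0 0 0 0; 0 -0.02 -0.0027 0 0 0 0"}}

```text
time_s: 9.9
tcp_pos: [0.513, 0.0845, 0.0386]
ee_rot: [[-0.282, -0.0, -0.959], [0.959, -0.0, -0.282], [-0.0, -1.0, 0.0]]
wrist_force: [-0.3, 1.5, -0.7]
gripper_width: 0.499
```

Request:
{"op": "move_arm", "data": {"increments": "0 -0.0025 -0.0003 0 0 0 0; 0 -0.005 -0.0006 0 0 0 0; 0 -0.0075 -0.001 0 0 0 0; 0 -0.01 -0.0013 0 0 0 0; 0 -0.0125 -0.0017 0 0 0 0; 0 -0.015 -0.002 0 0 0 0; 0 -0.0175 -0.0024 0 0 0 0; 0 -0.02 -0.0027 0 0 0 0"}}

```text
time_s: 10.7
tcp_pos: [0.5187, 0.0653, 0.0413]
ee_rot: [[-0.282, -0.0, -0.959], [0.959, -0.0, -0.282], [-0.0, -1.0, 0.0]]
wrist_force: [-0.2, 1.5, 1.2]
gripper_width: 0.498
```

```bash
python3 go.py .126 0 .05;python3 look.py w6
```

```text
10.7 rig pos [0.0702 0.0004] 0.0413 F [-0.19  1.55  1.16] w 0.49756474401479733 vel 2.8747126369867084
turn [-0.      0.0012 -0.    ] shift [-0.0558 -0.0087  0.0005]
16160 sleeve top mean [0.1048 0.0006 0.0675] x range 0.0626 0.1232 y -0.0445 0.0458 slope [-0.004   0.1048]
```

View pics/w6.png

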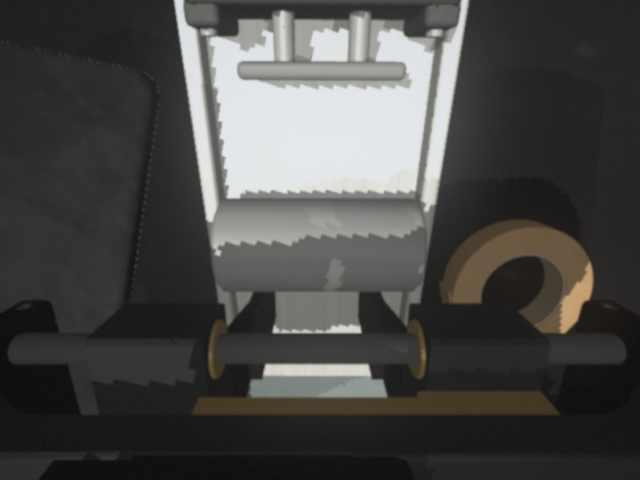

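Request:
{"op": "move_arm", "data": {"increments": "0 -0.0025 -0.0003 0 0 0 0; 0 -0.005 -0.0006 0 0 0 0; 0 -0.0075 -0.001 0 0 0 0; 0 -0.01 -0.0013 0 0 0 0; 0 -0.0125 -0.0017 0 0 0 0; 0 -0.015 -0.002 0 0 0 0; 0 -0.0175 -0.0024 0 0 0 0; 0 -0.02 -0.0027 0 0 0 0"}}

```text
time_s: 11.55
tcp_pos: [0.5243, 0.0461, 0.044]
ee_rot: [[-0.282, -0.0, -0.959], [0.959, 0.0, -0.282], [0.0, -1.0, 0.0]]
wrist_force: [-0.1, 1.1, 0.5]
gripper_width: 0.503
```

Request:
{"op": "move_arm", "data": {"increments": "0 -0.0025 -0.0003 0 0 0 0; 0 -0.005 -0.0006 0 0 0 0; 0 -0.0075 -0.001 0 0 0 0; 0 -0.01 -0.0013 0 0 0 0; 0 -0.0125 -0.0017 0 0 0 0; 0 -0.015 -0.002 0 0 0 0; 0 -0.017 -0.0023 0 0 0 0; 0 -0.019 -0.0026 0 0 0 0"}}

```text
time_s: 12.35
tcp_pos: [0.5296, 0.0279, 0.0466]
ee_rot: [[-0.282, -0.0, -0.959], [0.959, -0.0, -0.282], [-0.0, -1.0, 0.0]]
wrist_force: [-1.0, 1.7, 0.5]
gripper_width: 0.498
```

```bash
python3 go.py .126 0 .05;python3 look.py w7
```

```text
12.35 rig pos [0.1092 0.0005] 0.0466 F [-1.02  1.74  0.54] w 0.4980924754447408 vel 2.311243641609728
turn [-0.      0.0011 -0.    ] shift [-0.0168 -0.0034  0.0005]
16243 sleeve top mean [0.1438 0.0008 0.073 ] x range 0.1021 0.1611 y -0.0448 0.046 slope [-0.0027  0.1438]
```

View pics/w7.png

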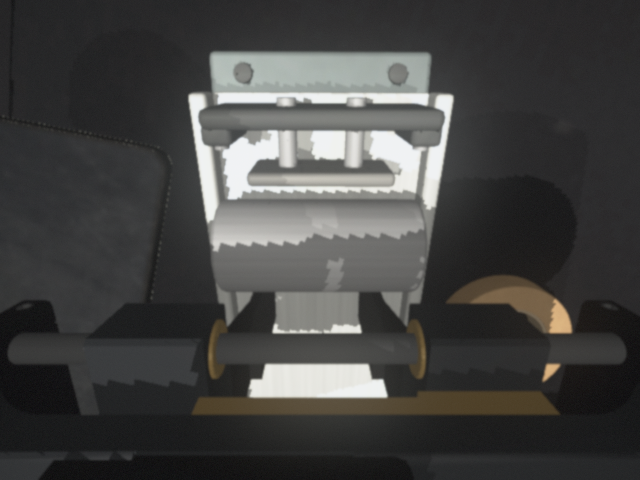

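Plate out at (320,175), just ahead of the sleeve at (320,245). Now slower, watching the force.

Request:
{"op": "move_arm", "data": {"increments": "0 -0.0015 -0.0002 0 0 0 0; 0 -0.003 -0.0004 0 0 0 0; 0 -0.0043 -0.0006 0 0 0 0; 0 -0.0055 -0.0008 0 0 0 0; 0 -0.0067 -0.0009 0 0 0 0; 0 -0.0079 -0.0011 0 0 0 0; 0 -0.009 -0.0013 0 0 0 0; 0 -0.01 -0.0014 0 0 0 0"}}

```text
time_s: 13.2
tcp_pos: [0.5325, 0.0186, 0.048]
ee_rot: [[-0.282, 0.0, -0.959], [0.959, 0.0, -0.282], [0.0, -1.0, -0.0]]
wrist_force: [-1.8, 4.5, 1.0]
gripper_width: 0.505
```

```bash
python3 go.py .126 0 .05;python3 look.py w8
```

```text
13.2 rig pos [0.1189 0.0006] 0.048 F [-1.84  4.49  1.01] w 0.5047318104212896 vel 1.0303896297393647
turn [0.0002 0.001  0.0003] shift [-0.0071 -0.002   0.0006]
15393 sleeve top mean [0.1524 0.0009 0.0745] x range 0.1109 0.168 y -0.0445 0.0461 slope [-0.0031  0.1524]
```

Request:
{"op": "move_arm", "data": {"increments": "0 -0.0007 -0.0001 0 0 0 0; 0 -0.0014 -0.0002 0 0 0 0; 0 -0.0021 -0.0003 0 0 0 0; 0 -0.0028 -0.0004 0 0 0 0; 0 -0.0035 -0.0005 0 0 0 0; 0 -0.004 -0.0006 0 0 0 0; 0 -0.0045 -0.0006 0 0 0 0; 0 -0.005 -0.0007 0 0 0 0"}}

```text
time_s: 14.05
tcp_pos: [0.5338, 0.014, 0.0486]
ee_rot: [[-0.282, 0.0, -0.959], [0.959, 0.0, -0.282], [0.0, -1.0, -0.0]]
wrist_force: [-1.8, 6.6, 0.8]
gripper_width: 0.5
```

```bash
python3 go.py .126 0 .05;python3 look.py w9
```

```text
14.05 rig pos [0.1237 0.0006] 0.0486 F [-1.82  6.55  0.77] w 0.49963731628820374 vel 0.5743194192348826
turn [0.0002 0.0011 0.0004] shift [-0.0023 -0.0014  0.0006]
12529 sleeve top mean [0.1542 0.0008 0.0756] x range 0.116 0.168 y -0.0446 0.0461 slope [-0.0028  0.1542]
```

View pics/w9.png

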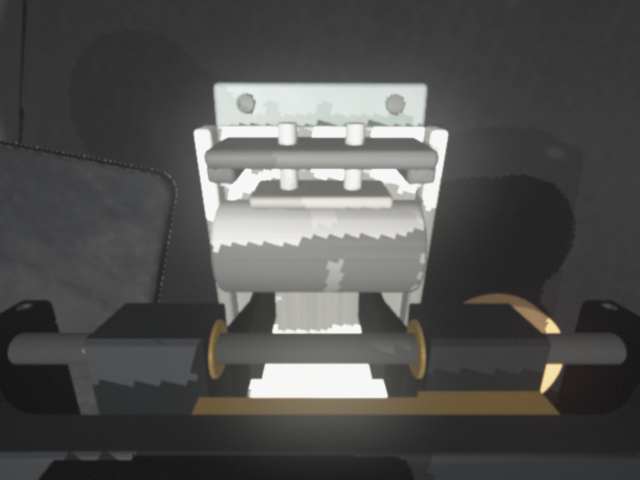

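Request:
{"op": "move_arm", "data": {"increments": "0 -0.0004 -0.0001 0 0 0 0; 0 -0.0008 -0.0001 0 0 0 0; 0 -0.0012 -0.0002 0 0 0 0; 0 -0.0015 -0.0002 0 0 0 0; 0 -0.0018 -0.0003 0 0 0 0; 0 -0.0021 -0.0003 0 0 0 0; 0 -0.0023 -0.0003 0 0 0 0; 0 -0.0025 -0.0003 0 0 0 0"}}

```text
time_s: 14.9
tcp_pos: [0.5345, 0.0118, 0.0489]
ee_rot: [[-0.282, -0.0, -0.959], [0.959, 0.001, -0.282], [0.001, -1.0, -0.0]]
wrist_force: [-2.2, 7.1, 1.7]
gripper_width: 0.5
```

```bash
python3 go.py .126 0 .05
```

```text
14.9 rig pos [0.126  0.0006] 0.0489 F [-2.2   7.08  1.71] w 0.4997542912895496 vel 0.21524881311088095
turn [0.0002 0.001  0.0007] shift [ 0.     -0.0011  0.0006]
```

Request:
{"op": "move_arm", "data": {"increments": "0 -0.0003 0 0 0 0 0; 0 -0.0006 -0.0001 0 0 0 0; 0 -0.0009 -0.0001 0 0 0 0; 0 -0.0012 -0.0002 0 0 0 0; 0 -0.0015 -0.0002 0 0 0 0"}}

```text
time_s: 15.4
tcp_pos: [0.5347, 0.0109, 0.0491]
ee_rot: [[-0.282, -0.0, -0.96], [0.96, 0.001, -0.282], [0.001, -1.0, -0.0]]
wrist_force: [-2.3, 9.5, 1.9]
gripper_width: 0.497
```

```bash
python3 go.py .126 0 .05
```

```text
15.4 rig pos [0.127  0.0006] 0.0491 F [-2.27  9.53  1.88] w 0.4967858814821806 vel 0.25535101765393486
turn [0.0003 0.0007 0.0014] shift [ 0.001  -0.0009  0.0006]
```

Request:
{"op": "move_arm", "data": {"increments": "0 -0.0003 0 0 0 0 0; 0 -0.0006 0 0 0 0 0; 0 -0.0009 0 0 0 0 0; 0 -0.0009 0 0 0 0 0"}}

```text
time_s: 15.8
tcp_pos: [0.5348, 0.0108, 0.0491]
ee_rot: [[-0.282, -0.0, -0.96], [0.96, 0.002, -0.282], [0.002, -1.0, -0.0]]
wrist_force: [-4.3, 11.6, 2.5]
gripper_width: 0.503
```

```bash
python3 go.py .126 0 .05; python3 look.py w10
python3 - <<'E'
from station import capture
import cv2
im,d=capture('scene');cv2.imwrite('pics/s10.png',cv2.resize(im[170:330,240:460],None,fx=3.5,fy=3.5,interpolation=2)[:,:,::-1])
E
```

```text
15.8 rig pos [0.1271 0.0006] 0.0491 F [-4.3  11.61  2.46] w 0.5034064158998132 vel 0.10081411173865874
turn [0.0004 0.0007 0.0023] shift [ 0.0011 -0.0009  0.0006]
10770 sleeve top mean [0.1554 0.0008 0.076 ] x range 0.1196 0.168 y -0.0444 0.0459 slope [-0.0022  0.1554]
```

View pics/w10.png

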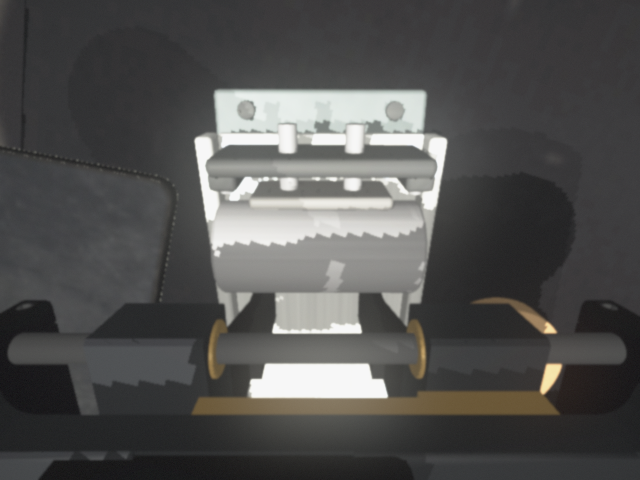

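View pics/s10.png

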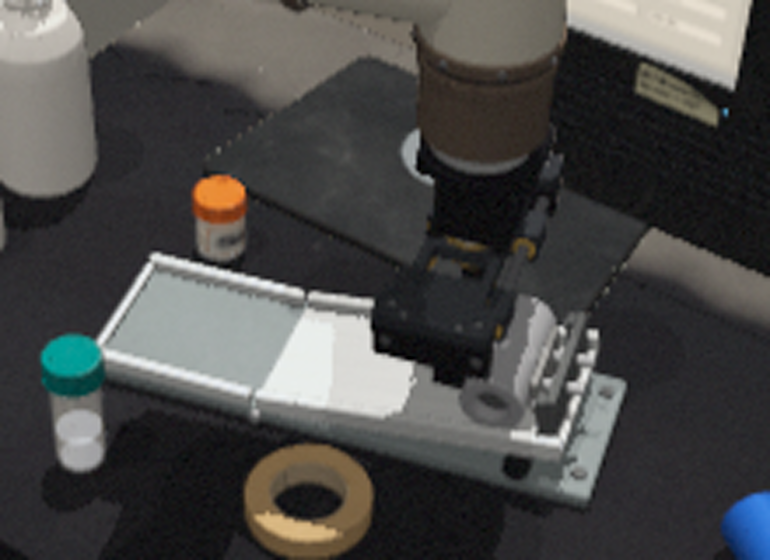

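Request:
{"op": "move_arm", "data": {"increments": "0 0 0 0 0 0 0; 0 0 0 0 0 0 0; 0 0 0 0 0 0 0; 0 0 0 0 0 0 0; 0 0 0 0 0 0 0"}}

```text
time_s: 16.4
tcp_pos: [0.5348, 0.0108, 0.0491]
ee_rot: [[-0.282, -0.0, -0.959], [0.959, 0.002, -0.282], [0.002, -1.0, -0.0]]
wrist_force: [-4.0, 12.1, 1.9]
gripper_width: 0.501
```

```bash
python3 go.py .126 0 .05; python3 -c "
from station import r
print(r.finish_job())"
```

```text
16.4 rig pos [0.1271 0.0006] 0.0491 F [-3.96 12.1   1.86] w 0.5011449617679888 vel 0.1344345120756764
turn [0.0004 0.0008 0.0023] shift [ 0.0011 -0.0009  0.0006]
the job is handed in; nothing more can be done
None
```

The sleeve is at the top of the incline, holding the start plate in. I pushed it there from the foot with both half-open fingertips at about 12–25 mm/s, without gripping it. I handed the job in at 16.4 s with the fingers still pressing on the sleeve.

**Plate fully in:** I infer this from the forces and positions; the plate's travel was not read directly.
- The push force rose with the spring from about 5 N to 7 N. It then climbed to about 12.5 N while the last 0.9 mm of commanded push moved the tool only 0.1 mm.
- The fingers travelled about 8 mm from the estimated point of first contact to where they stopped.
- The push stayed steady during a 0.5 s hold at the end.

**Sleeve and surroundings:** The last pictures show the sleeve square against the plate. The jar, tube, tape and rinse bottle were all standing where they should be. The other bystanders were out of those final views, but the tool was never near them at low height.

**Disagreement:** The measured distance from fingers to sleeve was about 36 mm, against the 31.5 mm I expected. It stayed about the same all the way up, so I took it as an offset in finger shape or depth, not as the sleeve rolling ahead.

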